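# Put the fruit corer away in its case

## Task

Open the grey instrument case until its lid rests back on its stop, then pull the corer (the tallest tool, with the thick square handle) out of the leaning drying rack and lay it flat in the empty front bay of the case, letting go only once it is down. Leave the lid open and do not disturb the other tools in the rack or anything else on the bench.

Things in the scene. Friction and masses are not known exactly. Their poses are not given: they have to be found in the camera images.
- case: Fixed grey case, 150 (x) x 215 (y) x 50 mm high without lid, walls and floor 5 mm. Origin: centre of its underside; z up, -x its front. A 4 mm divider, top 45 mm up, stands at x +10 mm; the rear bay is full (foam, a refractometer, up to 45 mm high). Hinge along the far (+x) rim.
- bay (a point): Centre of the empty front bay, on its floor, 5 mm above the case's underside. The bay is 78 mm wide in case x and 205 mm long in case y. Two rubber ribs, 16 mm wide and 14 mm high, cross its floor at y -68 and +68 mm; the corer lies along y across both, either way round.
- lid (a joint): Lid hinge, rad: 0 shut; 1.9 open on its stop, leaning 19 degrees back past upright. Let go below about 1.5 it falls shut, past about 1.65 it falls open. The lid is a 152 x 217 x 8 mm plate, about 0.22 kg; opening lifts its front edge up and back.
- lid_hinge (a point): Middle of the lid's hinge line (fixed on the case, 75 mm behind its origin, 50 mm up).
- lid_handle (a point): Grip point on the lid's front handle, 188 mm from the hinge line, 5 mm above the lid's underside. The handle is a rigid black loop in the lid's plane, sticking out 48 mm from its front edge: two 8 x 10 mm arms and a 12 mm round crossbar along y, 194 mm from the hinge line; 44 mm wide over all in y, so it can be pinched across y and turns between the pads.
- rack: Fixed rack, base 120 x 210 mm. Origin: centre of its underside, z up. A white block 50 x 200 x 80 mm leans 30 degrees, top towards rack +x; three square 19 mm sockets run through it along the lean, at y -70, 0, +70 mm, mouths at x +5 mm, 93 mm above the bench. Corer, knife and probe stand one in each, in any order, at that lean.
- corer: Fruit corer, 175 mm long, about 0.12 kg: black square handle 24 x 24 x 95 mm with a steel band near the top, round steel shaft 16 mm thick, 80 mm long. Origin on its axis where handle and shaft meet; z up the handle, x and y normal to the handle's faces. At the start the handle's shoulder sits on a socket's mouth, y about along rack y.
- corer_grip (a point): On the corer's axis, in the handle 45 mm above the origin.
- corer_tip (a point): End of the corer's shaft.
- corer_top (a point): End of the corer's handle.
- knife: Knife standing in the rack: black flat handle 26 x 12 x 70 mm above the socket. Origin at the handle's foot on the socket mouth. Leave it.
- probe: Probe standing in the rack: slim black round handle with a 26 mm ball on top, 78 mm above the socket. Origin at the handle's foot. Leave it.
- pear_a: Pear standing on the bench, 72 mm across, 116 mm high. Origin under its foot.
- pear_b: Another pear, same size.
- wash_bottle: White wash bottle, 60 mm across, 150 mm high. Origin under its foot.
- beaker: Clear plastic beaker, 68 mm across, 90 mm high. Origin under its foot.
- jar: Glass jar, 68 mm across, 85 mm high. Origin under its foot.
There are look-alikes about, which are no part of the job. Leave any orange or white look-alike of the corer alone.

How it is judged (in metres and radians):
On the way, in this order (a step that is already met when the one before it is completed fails the run):
1. the case lid is open on its stop (value of joint lid above 1.8 rad), for 0.2 s.
2. the corer is pulled right out of the rack, its tip above the sockets (height (world z) of corer_tip above 0.115 m), for 0.1 s.
3. the corer is lowered flat into the front bay while still held by the fingers (x of corer_tip in the frame of case between -0.068 and 0.006 m and y of corer_tip in the frame of case between -0.102 and 0.102 m and z of each of corer_tip, corer_top in the frame of case below 0.06 m and x of corer_top in the frame of case between -0.068 and 0.006 m and y of corer_top in the frame of case between -0.102 and 0.102 m and contact force between the fingers and corer above 0.5 N), for 0.1 s.
At the end, for the whole second after the job is handed in: The corer lies at rest in the front bay: both ends of its axis at case x -68 to +6 mm, within 102 mm of the middle along case y and under 45 mm above the case's underside; the lid is open beyond 1.8 rad; knife, probe, pears, bottle, beaker and jar are within 30 mm of their starts (x of corer_tip in the frame of case between -0.068 and 0.006 m and y of corer_tip in the frame of case between -0.102 and 0.102 m and z of each of corer_tip, corer_top in the frame of case below 0.045 m and x of corer_top in the frame of case between -0.068 and 0.006 m and y of corer_top in the frame of case between -0.102 and 0.102 m and value of joint lid above 1.8 rad and linear speed of corer below 0.02 m/s and distance of each of knife, probe, pear_a, pear_b, wash_bottle, beaker, jar from where it was at the start of the episode below 0.03 m); the robot touches nothing.
It fails at once if the knife or the probe is moved by 30 mm or more (distance of any of knife, probe from where it was at the start of the episode above 0.03 m).
It fails at once if a pear, the wash bottle, the beaker or the jar is moved by 30 mm or more, or tipped over (distance of any of pear_a, pear_b, wash_bottle, beaker, jar from where it was at the start of the episode above 0.03 m or angle between any of pear_a, pear_b, wash_bottle, beaker, jar's own z axis and vertical above 0.5 rad).
It also fails if it takes over 64 s, if anything falls off the work surface, if the arm or the gripper's body presses on something with over 40 N, if the wrist force passes 120 N, or if a joint passes its speed limit or range.

## Robot

A 6-joint arm with a two-finger parallel gripper is mounted at the origin on the work surface. World frame = base frame: x ahead of the robot, y to its left, z up, the work surface at z = 0. Lengths are in m, angles in degrees, forces in N, time in s.
With the tool pointing down it reaches from about 0.4 to 0.825 m from the base axis. Payload 7 kg.
Tool frame: the origin (TCP) lies between the finger pads; the fingertips stand 22 mm ahead of it and the grasp point (between the pads) lies 3 mm ahead of it; z points along the fingers, y is the direction in which the jaws open and shut (so a half turn about z gives the same grasp; the last joint's range is limited). The gripper opens to 88 mm and grips with 3 to 60 N. Pads are 19 mm wide; open, the fingers measure 130 mm over their backs; the gripper's body (78 mm by 193 mm) begins 47 mm behind the grasp point.
Start: joints at [79.933, 20.546, 0.682, 0, -70.136, -16.507], TCP at [0.302, 0.604, 0.219] pointing down, gripper open.
Joint ranges: [-176.03, 176.03], [-82.01, 121.73], [-58.28, 71.71], [-173.87, 95.51], [-174.79, -0.11], [-173.66, 173.66]. Speed limits (degrees/s): [136.94, 136.94, 172.46, 180, 180, 180].

## Interface

Orientations are given as [roll, pitch, yaw] about the fixed x, y, z axes, in that order (R = Rz(yaw) Ry(pitch) Rx(roll)).
In Python, from plant import telemetry, cams, r gives the robot as it stands.
- The arm moves only by the tool carry_out, never from a script. Its argument "commands" is one flat list of numbers, 5 for each row, row after row: the shift along the world's x, y, z as a fraction of full scale, then the turn about the world's z as a fraction of full scale, then the gripper's target within -1 to 1 (shut at 1, half-way at 0, fully open at -1). In form: [x, y, z, turn, claw, x, y, z, turn, claw, ...]. A call has 1 to 8 rows; each row shifts and turns the commanded pose from where the row before left it; what a row does not reach is not made up. Full scale, the value 1, is 0.04 m for a shift and 4 degrees for a turn. A row lasts 1/10 s, in which the tool goes at most 50 mm and 8.59 degrees, less where a joint would pass 70% of its speed; a pose out of reach is approached as far as the arm can. A call with a number of a shift or a turn outside -1 to 1 is refused whole. A call with a gripper value outside its range is refused whole. The fingers move at their own pace and stop on an object; "grip_force" is the grip in N (left out, the last holds). Time passes only in rows, so rows that do not move let the fingers close. It gives the time, the measured TCP pose, the force and the opening at its end, in the units of the state.
- telemetry.get_state(): the state, without advancing time (a new reading comes with each control period).
- cams.capture(name): name is "scene" or "top"; returns a dict with "frame" (480x640x3 uint8, red, green, blue), "camera_matrix" (3x3 intrinsics, pixels), "camera_from_world" (4x4, takes a point from world to camera coordinates). Camera axes: x right, y down, z forward; pixel columns grow to the right and rows downward; lengths in m; the calibration is good to about 2 mm. A picture is of the moment at which its call begins. There is no depth.
- r.close_job(): hands the job in, once; it reports no verdict.
The state is a dict: "time_s": time; "joints": joint angles; "qd": joint speeds; "joint_torque": joint torques, N m; "tcp_pos": TCP position; "eef_rot": TCP orientation; "contact_force": force on the tool from outside, world axes, zero at the start; "moment": the same for the moment, N m; "gripper_width": finger opening in m.
Only numpy, scipy, OpenCV 4.12 (cv2) and the standard library are available. Lean on these libraries where they do the work, as an engineer would, in place of code of your own. Each camera call takes 0.05 s, during which the arm holds its last target. There are 200 camera calls.

## Working session

There is one attempt and no reset: what is moved stays moved. The work goes in short steps, Python scripts to look and compute and a tool call to move; the robot and the scene stay as the last step left them, time stands still between calls to the robot, and variables do not carry over. Pictures are saved under pics/ and viewed, about 8 in all and at most 12, crops included, and the job is handed in when it is done.

Besides the shell and the picture viewer there is one more tool, called after "Request:" by a JSON object that holds its "op" and its "data". carry_out: Moves the arm, as the interface text tells. Shift numbers are shares of 0.04 m and turn numbers shares of 4 degrees, none past 1 either way. Its arguments: {"type":"object","properties":{"commands":{"type":"array"},"grip_force":{"type":"number"}},"required":["commands"]}

```bash
ls; mkdir -p pics
python3 - <<'E'
from plant import telemetry,cams,r
import cv2,numpy as np
for n in("scene","top"):
    c=cams.capture(n); cv2.imwrite(f"pics/{n}0.png",c["frame"][:,:,::-1]); np.savez(f"{n}0.npz",**c)
    print(n,c["camera_matrix"].round(1).tolist(),c["camera_from_world"].round(3).tolist())
print(telemetry.get_state())
E
```

```text
pics
scene [[465.2, 0.0, 320.0], [0.0, 465.2, 240.1], [0.0, 0.0, 1.0]] [[0.157, 0.988, 0.006, -0.047], [0.833, -0.129, -0.538, -0.318], [-0.53, 0.089, -0.843, 1.808], [0.0, 0.0, 0.0, 1.0]]
top [[448.7, 0.0, 319.6], [0.0, 448.7, 244.5], [0.0, 0.0, 1.0]] [[-0.002, -1.0, -0.013, 0.007], [-0.997, 0.003, -0.081, 0.489], [0.081, 0.012, -0.997, 1.128], [0.0, 0.0, 0.0, 1.0]]
{'time_s': 0.1, 'joints': array([ 7.99328039e+01,  2.05898610e+01,  6.38414116e-01, -1.85781112e-02,
       -7.01370183e+01, -1.65066690e+01]), 'qd': array([ 0.06238054, -0.06942522,  0.07290132,  0.01720039,  0.11373706,
       -0.01440523]), 'joint_torque': array([-9.62793092e-04, -5.84160590e+01,  2.93751991e+01,  7.01553985e+00,
        1.02136118e-02, -5.91985963e-05]), 'tcp_pos': array([0.30178086, 0.60326285, 0.21778057]), 'eef_rot': array([ 1.79910218e+02, -8.39223370e-03, -2.65801843e+01]), 'contact_force': array([-0.49840588,  0.67347626, -0.15278441]), 'moment': array([ 0.00111809,  0.0160217 , -0.01901403]), 'gripper_width': 0.08780736288969852}
```

View pics/scene0.png

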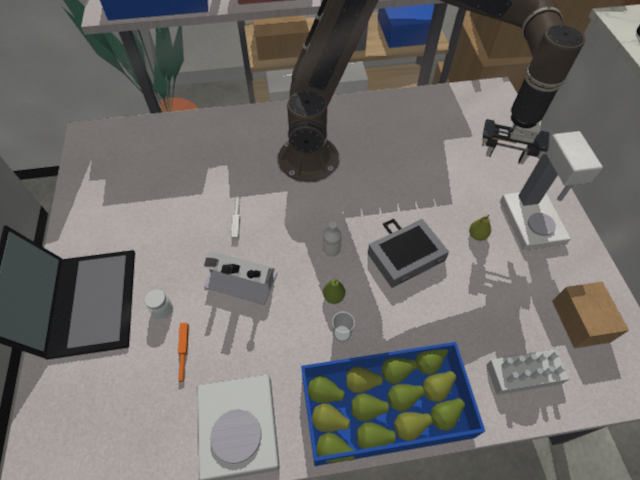

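View pics/top0.png

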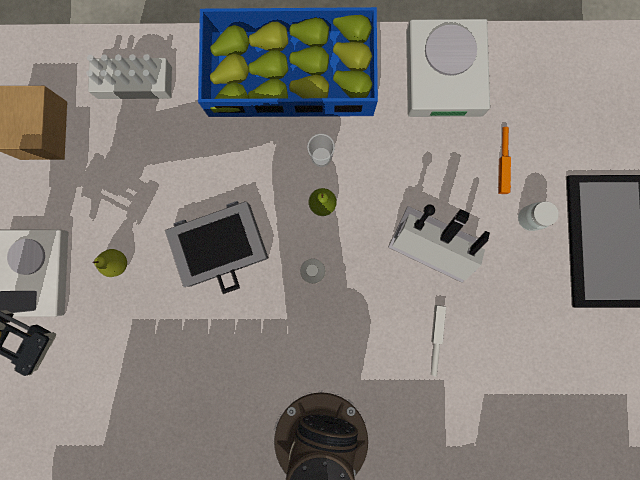

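The top view has world +x up and +y left. The case is near (216,245) with its handle at (229,282). The rack is near (437,240), with three tools near (425,215), (455,225) and (480,242). I'll zoom in on the rack and the case.

Run:
```python
import cv2,numpy as np
t=cv2.imread("pics/top0.png");s=cv2.imread("pics/scene0.png")
z=lambda im,x,y,w,h:cv2.resize(im[y:y+h,x:x+w],(400,300),interpolation=cv2.INTER_CUBIC)
a=z(t,376,190,133,100);b=z(t,150,195,133,100);c=z(s,180,235,133,100);d=z(s,345,205,133,100)
cv2.imwrite("pics/z0.png",np.vstack([np.hstack([a,b]),np.hstack([c,d])]))
```

```text
(no output)
```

View pics/z0.png

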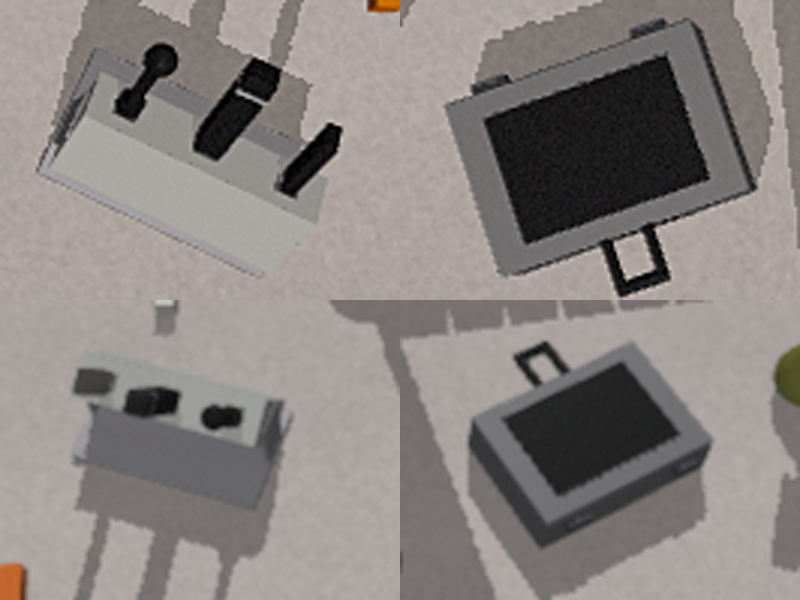

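The corer is the middle tool: thick square handle with a light band, foot near (447,237) and top near (463,215) in the top view. The probe is to its left and the knife to its right. Next I'll measure everything by casting rays.

```bash
cat > h.py <<'E'
import numpy as np,cv2
class Cam:
    def __init__(s,c): s.K=c["camera_matrix"];s.T=c["camera_from_world"];s.f=c["frame"]; s.R=s.T[:3,:3];s.o=-s.R.T@s.T[:3,3]
    def ray(s,p): return s.R.T@np.linalg.solve(s.K,[p[0],p[1],1.])
    def at(s,p,z): d=s.ray(p);return s.o+d*(z-s.o[2])/d[2]
    def px(s,P): q=s.K@(s.R@np.asarray(P,float)+s.T[:3,3]);return q[:2]/q[2]
def tri(a,pa,b,pb):
    A=0;y=0
    for c,p in((a,pa),(b,pb)):
        d=c.ray(p);d/=np.linalg.norm(d);M=np.eye(3)-np.outer(d,d);A=A+M;y=y+M@c.o
    return np.linalg.solve(A,y)
E
python3 - <<'E'
from h import *
t=Cam(np.load("top0.npz"));s=Cam(np.load("scene0.npz"))
print("cams",t.o.round(3),s.o.round(3))
def o(x,y,ox,oy): return (ox+x/3.0075,oy+y/3-.0)
# black window panel etc
g=t.f.astype(int).max(2)
m=(g<45).astype(np.uint8); m[:190]=0;m[300:]=0
n,l,st,ce=cv2.connectedComponentsWithStats(m)
for i in range(1,n):
    if st[i,4]>15 and st[i,0]<520:
        ys,xs=np.nonzero(l==i);r=cv2.minAreaRect(np.stack([xs,ys],1).astype(np.float32)); print(st[i],ce[i].round(1),[np.round(v,1) for v in r])
print("lid corners z58")
L=[t.at(o(x,y,150,195),.058) for x,y in((105,274),(355,187),(290,20),(46,104))]
L=np.array(L);print(L.round(4));print([np.linalg.norm(L[i]-L[i-1]).round(4) for i in range(4)],L.mean(0).round(4))
e=(L[2]-L[1]+L[3]-L[0]);print("case yaw",np.degrees(np.arctan2(e[1],e[0])), [np.degrees(np.arctan2(*(L[i]-L[j])[[1,0]])) for i,j in((2,1),(3,0),(0,1),(3,2))])
print("feet z93");F=np.array([t.at(o(x,y,376,190),.093) for x,y in((130,104),(212,141),(288,181))]);print(F.round(4),np.linalg.norm(np.diff(F,axis=0),axis=1))
v=F[0]-F[2];print("rack yaw",np.degrees(np.arctan2(v[1],v[0]))-90)
print("corer top z175",t.at(o(264,76,376,190),.175).round(4))
E
```

```text
cams [ 0.396 -0.009  1.164] [ 1.231 -0.155  1.354]
[248 204   7  17  19] [251.4 212.6] [array([251.2, 211.9]), array([17.1,  0.9]), np.float64(71.6)]
[415 205  20  25 199] [424.5 216.2] [array([423.9, 216.4]), array([10.3, 28. ]), np.float64(38.7)]
[441 209  28  34 399] [454.3 225.9] [array([454.4, 225.9]), array([12.1, 37.5]), np.float64(38.2)]
[ 178  214   75   62 2811] [214.8 244.2] [array([214.9, 244.1]), array([43.7, 65.1]), np.float64(70.5)]
[254 222   7  16  19] [257.3 229.2] [array([257.3, 229.4]), array([16.1,  1.2]), np.float64(70.3)]
[469 231  21  25 199] [479.  242.9] [array([479., 243.]), array([ 7.7, 28.3]), np.float64(42.7)]
[217 269  23  25 173] [228.6 283. ] [array([228.2, 281. ]), array([19.6, 18. ]), np.float64(71.6)]
[  0 291  30   2  32] [ 14.1 291.1] [array([ 14.5, 291.5]), array([ 1., 29.]), np.float64(90.0)]
lid corners z58
[[0.3837 0.3371 0.058 ]
 [0.4547 0.1326 0.058 ]
 [0.594  0.1877 0.058 ]
 [0.5242 0.3894 0.058 ]]
[np.float64(0.15), np.float64(0.2165), np.float64(0.1498), np.float64(0.2134)] [0.4891 0.2617 0.058 ]
case yaw 20.993333940771503 [np.float64(21.59591446103013), np.float64(20.391531425774634), np.float64(109.15309993204949), np.float64(109.07395173387717)]
feet z93
[[ 0.5304 -0.2341  0.093 ]
 [ 0.5005 -0.2985  0.093 ]
 [ 0.4684 -0.3577  0.093 ]] [0.07097438 0.06732259]
rack yaw -26.62829384502762
corer top z175 [ 0.5405 -0.3157  0.175 ]
```

Run:
```python
from h import *
t=Cam(np.load("top0.npz"));s=Cam(np.load("scene0.npz"))
o=lambda x,y:(376+x/3.0075,190+y/3)
A,B=t.at(o(38,172),.01),t.at(o(262,277),.01);v=A-B;print("base edge",np.linalg.norm(v).round(3),"yaw",np.degrees(np.arctan2(v[1],v[0]))-90)
m=((t.f.max(2)<45)*255).astype(np.uint8);
def rect(x,y):
    n,l,st,ce=cv2.connectedComponentsWithStats(m);i=l[y,x]
    ys,xs=np.nonzero(l==i);return cv2.minAreaRect(np.stack([xs,ys],1).astype(np.float32))
R=lambda a:np.array([[np.cos(a),-np.sin(a),0],[np.sin(a),np.cos(a),0],[0,0,1]])
# window panel
P=np.array([t.at(q,.058) for q in cv2.boxPoints(rect(215,244))]);c=P.mean(0);e=[P[i]-P[i-1] for i in range(4)]
print("panel",c.round(4),[(np.linalg.norm(x).round(3),(np.degrees(np.arctan2(x[1],x[0]))%90).round(1)) for x in e])
# handle crossbar end: predicted loop corners vs image
yaw=np.radians(19.6);C=np.array([.489,.2617,0])
for p in((-.125,.022,.055),(-.125,-.022,.055),(-.077,.022,.055),(-.077,-.022,.055),(-.113,0,.055)):
    P=C+R(yaw)@p;print("handle pred",t.px(P).round(1),s.px(P).round(1))
for p in((-.077,.1085,.058),(-.077,-.1085,.058),(.075,-.1085,.058),(.075,.1085,.058)):
    P=C+R(yaw)@p;print("lid pred",t.px(P).round(1),s.px(P).round(1))
# corer: predicted hull
yr=np.radians(-25.5);F=np.array([.5005,-.2975,.093])
Q=[]
a=np.radians(30);Ry=np.array([[np.cos(a),0,np.sin(a)],[0,1,0],[-np.sin(a),0,np.cos(a)]])
for z in(0,.095):
  for x in(-.012,.012):
    for y in(-.012,.012): Q.append(F+R(yr)@Ry@[x,y,z])
h=cv2.convexHull(np.array([t.px(q) for q in Q],np.float32));print("pred",cv2.minAreaRect(h));print("meas",cv2.boundingRect(h),rect(453,228))
# foot mid positions of the two neighbours
for k in(-.07,.07):
  P=F+R(yr)@[0,k,0];print("nbr foot",t.px(P).round(1))
# scene view handle boxes
ms=((s.f.max(2)<48)*255).astype(np.uint8);n,l,st,ce=cv2.connectedComponentsWithStats(ms)
for i in range(1,n):
  if 195<ce[i][0]<290 and 250<ce[i][1]<290 and st[i,4]>10: print("scene",st[i],ce[i].round(1))
hs=np.array([s.px(q) for q in Q]);print("scene pred",hs.min(0).round(1),hs.max(0).round(1))
n,l,st,ce=cv2.connectedComponentsWithStats(ms[:,:])
for i in range(1,n):
  if 375<ce[i][0]<450 and 210<ce[i][1]<290 and st[i,4]>10: print("scene case",st[i],ce[i].round(1))
for q in((345+520/3.0075-400/3.0075,0),):pass
```

```text
base edge 0.209 yaw -25.5424227445081
panel [0.488  0.2648 0.058 ] [(np.float64(0.109), np.float64(20.7)), (np.float64(0.162), np.float64(19.6)), (np.float64(0.11), np.float64(20.1)), (np.float64(0.16), np.float64(19.5))]
handle pred [224.2 294.3] [392.5 218. ]
handle pred [241.  288.3] [381.6 223.1]
handle pred [218.  275.9] [400.4 228.3]
handle pred [234.8 269.9] [389.4 233.5]
handle pred [231.  286.7] [389.  223.1]
lid pred [184.5 287.8] [421.6 217.8]
lid pred [267.6 258.1] [367.5 243.4]
lid pred [247.7 200.8] [393.  279.5]
lid pred [165.4 230.1] [448.7 251.3]
pred ((455.716796875, 225.64938354492188), (13.692780494689941, 39.30119323730469), 38.30174255371094)
meas (440, 207, 31, 36) ((454.3896179199219, 225.91326904296875), (12.075601577758789, 37.46244812011719), 38.1572265625)
nbr foot [473.  249.5]
nbr foot [419.3 224.5]
scene [222 265  17   9 122] [230.  268.7]
scene [247 271  13   7  75] [253.1 273.7]
scene pred [219.9 263.3] [239.8 273.4]
scene case [384 219  16  14  49] [390.4 224.7]
scene case [ 381  226   56   44 1304] [407.8 247.3]
```

Request:
{"op": "carry_out", "data": {"commands": [0.168, -0.79, 0, 0.9625, -1, 0.168, -0.79, 0, 0.9625, -1, 0.168, -0.79, 0, 0.9625, -1, 0.168, -0.79, 0, 0.9625, -1, 0.168, -0.79, 0, 0.9625, -1, 0.168, -0.79, 0, 0.9625, -1, 0.168, -0.79, 0, 0.9625, -1, 0.168, -0.79, 0, 0.9625, -1], "grip_force": 15}}

```text
time_s: 0.9
tcp_pos: [0.3557, 0.3493, 0.2184]
eef_rot: [180.0, 0.0, 4.4]
contact_force: [0.8, -0.6, 0.0]
gripper_width: 0.0872
```

Request:
{"op": "carry_out", "data": {"commands": [0.168, -0.79, 0, 0.9625, -1, 0.168, -0.79, 0, 0.9625, -1, 0.168, -0.79, 0, 0.9625, -1, 0.168, -0.79, 0, 0.9625, -1, 0, 0, -0.6, 0, -1, 0, 0, -0.6, 0, -1, 0, 0, -0.6, 0, -1, 0, 0, 0, 0, -1]}}

```text
time_s: 1.7
tcp_pos: [0.381, 0.2225, 0.144]
eef_rot: [179.8, 0.3, 19.6]
contact_force: [0.2, -0.2, -0.2]
gripper_width: 0.0879
```

Request:
{"op": "carry_out", "data": {"commands": [0.04, 0.05, -0.43, 0, -1, 0, 0, -0.43, 0, -1, 0, 0, -0.43, 0, -1, 0, 0, -0.43, 0, -1, 0, 0, -0.43, 0, -1, 0, 0, 0, 0, -1, 0, 0, 0, 0, 0.3, 0, 0, 0, 0, 0.3]}}

```text
time_s: 2.5
tcp_pos: [0.3848, 0.2273, 0.0619]
eef_rot: [-180.0, -0.1, 19.6]
contact_force: [0.3, 0.6, 0.5]
gripper_width: 0.0768
```

Request:
{"op": "carry_out", "data": {"commands": [0, 0, 0, 0, 0.3, 0, 0, 0, 0, 0.3, 0, 0, 0, 0, 0.3, 0, 0, 0, 0, 0.3]}}

```text
time_s: 2.9
tcp_pos: [0.3842, 0.2265, 0.0609]
eef_rot: [-180.0, -0.0, 19.6]
contact_force: [1.2, 0.5, -0.3]
gripper_width: 0.0453
```

Run:
```python
from plant import cams
import cv2,numpy as np
t=cams.capture("top")["frame"][:,:,::-1];s=cams.capture("scene")["frame"][:,:,::-1]
z=lambda im,x,y:cv2.resize(im[y:y+100,x:x+133],(400,300),interpolation=cv2.INTER_CUBIC)
cv2.imwrite("pics/g1.png",np.hstack([z(t,165,215),z(s,330,175)]))
```

```text
(no output)
```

View pics/g1.png

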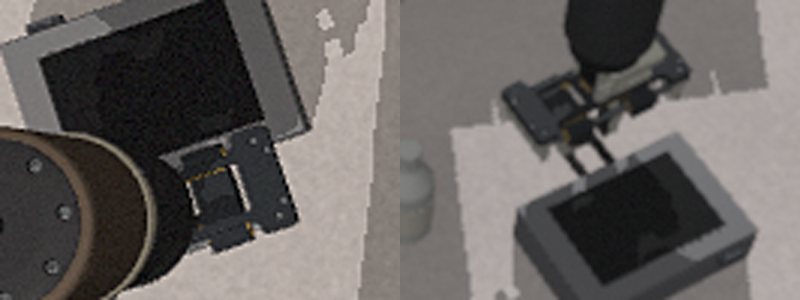

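The pads are across the loop at 45 mm opening. Next I'll compute the arc.

Run:
```python
import numpy as np
th=np.linspace(0,1.84,25);u=np.array([.942,.3355])
p=np.stack([-.188*np.cos(th)+.006*np.sin(th),.188*np.sin(th)+.006*np.cos(th)],1)
d=np.diff(p,axis=0)/.04
for k in range(3): print([x for a in d[8*k:8*k+8] for x in(round(float(a[0]*u[0]),3),round(float(a[0]*u[1]),3),round(float(a[1]),3),0,0.3)])
```

```text
[0.024, 0.008, 0.36, 0, 0.3, 0.05, 0.018, 0.357, 0, 0.3, 0.075, 0.027, 0.351, 0, 0.3, 0.1, 0.036, 0.344, 0, 0.3, 0.125, 0.045, 0.335, 0, 0.3, 0.149, 0.053, 0.324, 0, 0.3, 0.172, 0.061, 0.311, 0, 0.3, 0.194, 0.069, 0.296, 0, 0.3]
[0.214, 0.076, 0.279, 0, 0.3, 0.234, 0.083, 0.261, 0, 0.3, 0.252, 0.09, 0.241, 0, 0.3, 0.269, 0.096, 0.22, 0, 0.3, 0.284, 0.101, 0.198, 0, 0.3, 0.297, 0.106, 0.174, 0, 0.3, 0.309, 0.11, 0.149, 0, 0.3, 0.319, 0.114, 0.124, 0, 0.3]
[0.327, 0.116, 0.097, 0, 0.3, 0.333, 0.119, 0.071, 0, 0.3, 0.337, 0.12, 0.043, 0, 0.3, 0.339, 0.121, 0.016, 0, 0.3, 0.339, 0.121, -0.012, 0, 0.3, 0.337, 0.12, -0.039, 0, 0.3, 0.334, 0.119, -0.067, 0, 0.3, 0.328, 0.117, -0.094, 0, 0.3]
```

Request:
{"op": "carry_out", "data": {"commands": [0.024, 0.008, 0.36, 0, 0.3, 0.05, 0.018, 0.357, 0, 0.3, 0.075, 0.027, 0.351, 0, 0.3, 0.1, 0.036, 0.344, 0, 0.3, 0.125, 0.045, 0.335, 0, 0.3, 0.149, 0.053, 0.324, 0, 0.3, 0.172, 0.061, 0.311, 0, 0.3, 0.194, 0.069, 0.296, 0, 0.3], "grip_force": 20}}

```text
time_s: 3.8
tcp_pos: [0.4199, 0.2392, 0.1684]
eef_rot: [-180.0, -0.0, 19.6]
contact_force: [-0.3, 0.5, -0.7]
gripper_width: 0.0304
```

Run:
```python
from plant import cams,telemetry
import cv2,numpy as np
t=cams.capture("top")["frame"][:,:,::-1];s=cams.capture("scene")["frame"][:,:,::-1]
z=lambda im,x,y:cv2.resize(im[y:y+100,x:x+133],(400,300),interpolation=cv2.INTER_CUBIC)
cv2.imwrite("pics/g2.png",np.hstack([z(t,165,215),z(s,330,175)]))
st=telemetry.get_state();print(st["gripper_width"],st["contact_force"],st["tcp_pos"])
```

```text
0.03024502000684176 [-0.1773107   0.84545423 -0.47802652] [0.42106085 0.24009954 0.16908394]
```

View pics/g2.png

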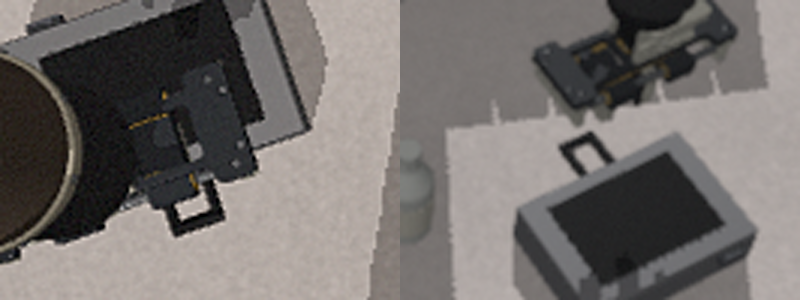

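Request:
{"op": "carry_out", "data": {"commands": [0, 0, 0, 0, -1, 0, 0, 0, 0, -1, -0.24, -0.096, 0, 0, -1, -0.24, -0.096, 0, 0, -1, -0.24, -0.096, -0.43, 0, -1, -0.24, -0.096, -0.43, 0, -1, 0, 0, -0.43, 0, -1, 0, 0, -0.43, 0, -1]}}

```text
time_s: 4.7
tcp_pos: [0.3802, 0.2233, 0.0986]
eef_rot: [-180.0, -0.0, 19.7]
contact_force: [0.5, 0.5, -0.4]
gripper_width: 0.0861
```

Request:
{"op": "carry_out", "data": {"commands": [0, 0, -0.35, 0, -1, 0, 0, -0.35, 0, -1, 0, 0, -0.35, 0, -1, 0, 0, 0, 0, -1, 0, 0, 0, 0, -1]}}

```text
time_s: 5.2
tcp_pos: [0.3809, 0.2235, 0.0572]
eef_rot: [180.0, 0.0, 19.7]
contact_force: [0.5, 0.0, -0.2]
gripper_width: 0.088
```

Request:
{"op": "carry_out", "data": {"commands": [0, 0, 0, 0, 1, 0, 0, 0, 0, 1, 0, 0, 0, 0, 1, 0, 0, 0, 0, 1, 0, 0, 0, 0, 1, 0, 0, 0, 0, 1]}}

```text
time_s: 5.8
tcp_pos: [0.3814, 0.2238, 0.057]
eef_rot: [-180.0, -0.0, 19.6]
contact_force: [-0.3, 0.1, 0.4]
gripper_width: 0.0453
```

Request:
{"op": "carry_out", "data": {"commands": [0, 0, 0, 0, 1, 0, 0, 0, 0, 1]}}

```text
time_s: 6.0
tcp_pos: [0.3814, 0.2237, 0.0569]
eef_rot: [180.0, 0.0, 19.6]
contact_force: [-0.5, 0.4, 0.2]
gripper_width: 0.029
```

Run:
```python
from plant import cams,telemetry
from h import *
ct=cams.capture("top");cs=cams.capture("scene")
z=lambda im,x,y:cv2.resize(im[y:y+60,x:x+80],(400,300),interpolation=cv2.INTER_CUBIC)
out=[]
st=telemetry.get_state();p=st["tcp_pos"];print(p,st["gripper_width"])
for c,o in((ct,(190,245)),(cs,(350,185))):
    k=Cam(c);f=c["frame"][:,:,::-1].copy();q=k.px(p+[0,0,-.022]);print(q,o); 
    im=z(f,*o);cv2.circle(im,tuple(((q-o)*5).astype(int).tolist()),4,(0,0,255),1);out.append(im)
cv2.imwrite("pics/g3.png",np.hstack(out))
```

```text
[0.3813591  0.22375919 0.05695707] 0.021229622972347935
[232.72071871 287.07770804] (190, 245)
[388.16119508 226.13340237] (350, 185)
```

View pics/g3.png

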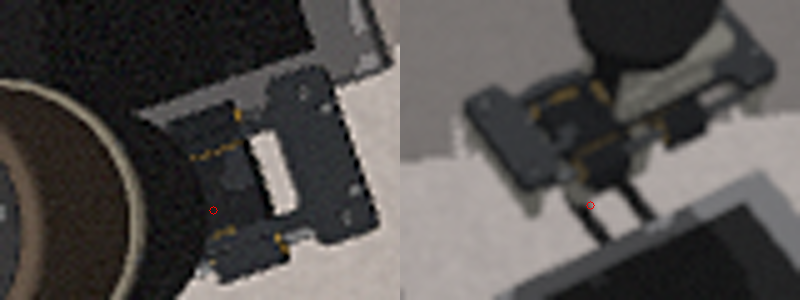

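Run:
```python
from plant import cams,telemetry
from h import *
ct=cams.capture("top");cs=cams.capture("scene")
p=telemetry.get_state()["tcp_pos"];print(telemetry.get_state()["gripper_width"])
u=np.array([.942,.3355,0]);v=np.array([-.3355,.942,0])
out=[]
for c,o in((ct,(165,215)),(cs,(330,175))):
    k=Cam(c);f=cv2.resize(c["frame"][:,:,::-1],None,fx=6,fy=6,interpolation=cv2.INTER_CUBIC)
    for z,col in((.035,(0,0,255)),(.101,(0,255,0)),(.15,(255,0,0))):
        q=[(6*k.px(np.r_[p[:2],z]+a*u+b*v)).astype(int).tolist() for a,b in((0,0),(0,.0965),(0,-.0965),(.039,0),(-.039,0))]
        for x in q: cv2.circle(f,tuple(x),4,col,-1)
    x,y=o;im=f[y*6:(y+100)*6,x*6:(x+100)*6];out.append(cv2.resize(im,(400,400)))
cv2.imwrite("pics/g4.png",np.hstack(out))
```

```text
0.013121648011545481
```

View pics/g4.png

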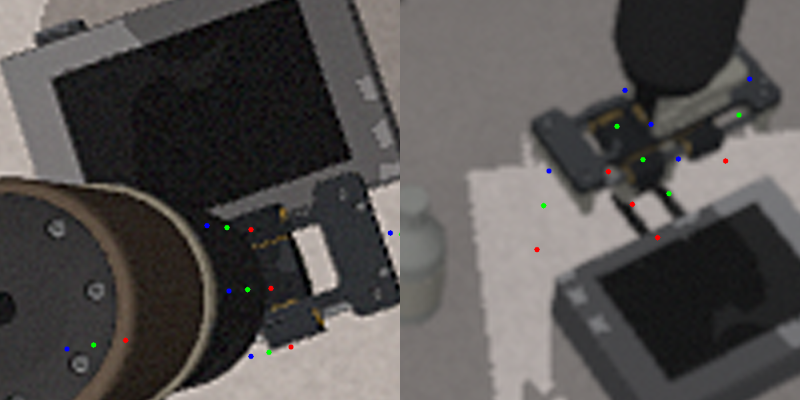

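Run:
```python
from h import *
out=[]
def mk(c,p,yaw,w,x,y):
    k=Cam(c);f=cv2.resize(k.f[:,:,::-1],None,fx=6,fy=6,interpolation=cv2.INTER_CUBIC)
    a=np.radians(yaw);v=np.array([-np.sin(a),np.cos(a),0])
    for z,col in((-.022,(0,0,255)),(.044,(0,255,0)),(.09,(255,0,0))):
        for b in(-w,0,w): cv2.circle(f,tuple((6*k.px(np.array(p)+[0,0,z]+b*v)).astype(int).tolist()),4,col,-1)
    return f[y*6:(y+66)*6,x*6:(x+66)*6]
s=np.load("scene0.npz")
a=mk(s,[.302,.6035,.218],-26.6,.044,483,105)
from plant import cams,telemetry
st=telemetry.get_state();print(st["gripper_width"],st["joints"].round(1),st["joint_torque"].round(2),st["contact_force"])
b=mk(cams.capture("scene"),st["tcp_pos"],19.6,.01,365,180)
cv2.imwrite("pics/g5.png",np.hstack([a,b]))
```

```text
0.013121648011545481 [ 56.1   9.  -40.    0.  -41.   53.5] [ -0.   -33.46  20.52   4.84   0.08  -0.  ] [-0.04221326  0.39797206  0.53221842]
```

View pics/g5.png

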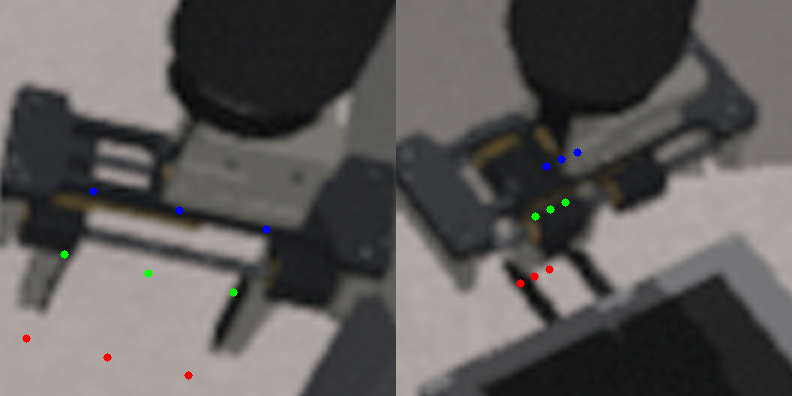

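Request:
{"op": "carry_out", "data": {"commands": [0, 0, 0.6, 0, 1, 0, 0, 0.6, 0, 1, 0, 0, 0.4, 0, 1, 0.5, 0.18, 0, 0, 1, 0.5, 0.18, 0, 0, 1, 0, 0, 0, 0, 1, 0, 0, 0, 0, 1]}}

```text
time_s: 6.95
tcp_pos: [0.4212, 0.2379, 0.1205]
eef_rot: [180.0, 0.1, 19.6]
contact_force: [-0.8, 0.7, -0.4]
gripper_width: 0.0006
```

Run:
```python
from h import *
from plant import cams,telemetry
st=telemetry.get_state();p=st["tcp_pos"];print(p,st["gripper_width"])
out=[]
a=np.radians(19.6);v=np.array([-np.sin(a),np.cos(a),0])
for n,(w,h) in(("top",(40,50)),("scene",(30,30))):
    k=Cam(cams.capture(n));f=cv2.resize(k.f[:,:,::-1],None,fx=6,fy=6,interpolation=cv2.INTER_CUBIC)
    f=cv2.convertScaleAbs(f,alpha=1.6,beta=10)
    for z,col in((-.022,(0,0,255)),(.044,(0,255,0)),(.09,(255,0,0))):
        for b in(-.03,0,.03): cv2.circle(f,tuple((6*k.px(p+[0,0,z]+b*v)).astype(int).tolist()),4,col,-1)
    x,y=(k.px(p)-33).astype(int);out.append(f[y*6:(y+66)*6,x*6:(x+66)*6])
cv2.imwrite("pics/g6.png",np.hstack(out))
```

```text
[0.42121298 0.2378673  0.12054949] 0.0005742510987019264
```

View pics/g6.png

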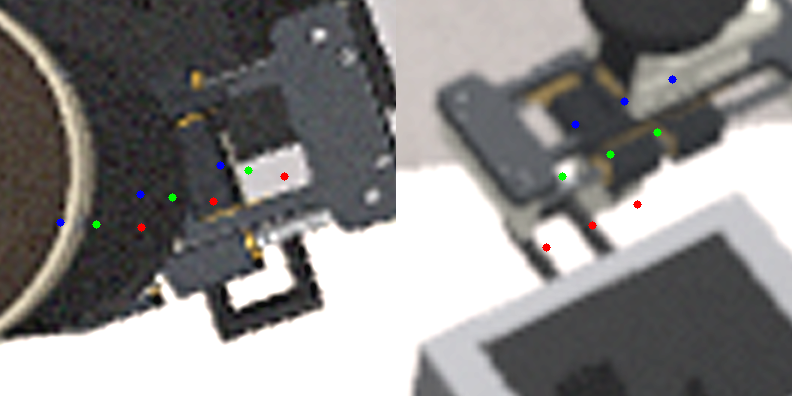

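Request:
{"op": "carry_out", "data": {"commands": [0, 0, -0.35, 0, 1, 0, 0, -0.35, 0, 1, 0, 0, -0.07, 0, 1, 0, 0, -0.07, 0, 1, 0, 0, 0, 0, 1]}}

```text
time_s: 7.55
tcp_pos: [0.4213, 0.2382, 0.0876]
eef_rot: [180.0, -0.0, 19.6]
contact_force: [0.2, 1.3, 0.5]
gripper_width: 0.0007
```

Request:
{"op": "carry_out", "data": {"commands": [0, 0, -0.07, 0, 1, 0, 0, -0.07, 0, 1, 0, 0, -0.07, 0, 1, 0, 0, 0, 0, 1]}}

```text
time_s: 7.95
tcp_pos: [0.4212, 0.238, 0.0786]
eef_rot: [180.0, 0.0, 19.6]
contact_force: [0.1, 0.1, -0.5]
gripper_width: 0.0009
```

Request:
{"op": "carry_out", "data": {"commands": [0, 0, -0.07, 0, 1, 0, 0, -0.07, 0, 1, 0, 0, 0, 0, 1]}}

```text
time_s: 8.25
tcp_pos: [0.4211, 0.238, 0.0729]
eef_rot: [180.0, 0.0, 19.6]
contact_force: [-0.3, 0.2, 0.3]
gripper_width: 0.0004
```

Request:
{"op": "carry_out", "data": {"commands": [0, 0, -0.07, 0, 1, 0, 0, -0.07, 0, 1, 0, 0, 0, 0, 1]}}

```text
time_s: 8.55
tcp_pos: [0.4212, 0.238, 0.0673]
eef_rot: [180.0, 0.0, 19.6]
contact_force: [-0.8, 0.7, 0.1]
gripper_width: 0.0005
```

Request:
{"op": "carry_out", "data": {"commands": [0, 0, -0.07, 0, 1, 0, 0, -0.07, 0, 1, 0, 0, -0.07, 0, 1, 0, 0, 0, 0, 1]}}

```text
time_s: 8.95
tcp_pos: [0.4211, 0.2379, 0.0589]
eef_rot: [180.0, 0.0, 19.6]
contact_force: [0.1, -0.4, 0.6]
gripper_width: 0.0004
```

Request:
{"op": "carry_out", "data": {"commands": [0, 0, -0.07, 0, 1, 0, 0, -0.07, 0, 1, 0, 0, 0, 0, 1]}}

```text
time_s: 9.25
tcp_pos: [0.4212, 0.238, 0.0534]
eef_rot: [180.0, 0.0, 19.6]
contact_force: [0.5, -0.6, -0.2]
gripper_width: 0.0005
```

Request:
{"op": "carry_out", "data": {"commands": [0, 0, -0.07, 0, 1, 0, 0, -0.07, 0, 1, 0, 0, 0, 0, 1]}}

```text
time_s: 9.55
tcp_pos: [0.4217, 0.2384, 0.0509]
eef_rot: [180.0, -0.1, 19.7]
contact_force: [-11.4, -4.1, 35.2]
gripper_width: 0.0007
```

Request:
{"op": "carry_out", "data": {"commands": [0, 0, 0.3, 0, 1, 0, 0, 0.3, 0, 1, 0.35, 0.125, 0.3, 0, 1, 0.35, 0.125, 0, 0, 1, 0, 0, 0, 0, 1, 0, 0, 0, 0, 1]}}

```text
time_s: 10.15
tcp_pos: [0.4489, 0.2477, 0.0837]
eef_rot: [180.0, 0.1, 19.6]
contact_force: [0.2, -0.4, -0.3]
gripper_width: 0.0009
```

Run:
```python
import numpy as np
from plant import cams,telemetry
st=telemetry.get_state();print(st["tcp_pos"],st["gripper_width"],st["contact_force"])
np.savez("cl_s.npz",p=st["tcp_pos"],**cams.capture("scene"));np.savez("cl_t.npz",p=st["tcp_pos"],**cams.capture("top"))
```

```text
[0.44891006 0.24771213 0.08365293] 0.0008737112356800721 [ 0.17480068 -0.41614118 -0.25039358]
```

Request:
{"op": "carry_out", "data": {"commands": [0, 0, 0, 0, -0.1, 0, 0, 0, 0, -0.1, 0, 0, 0, 0, -0.1, 0, 0, 0, 0, -0.1, 0, 0, 0, 0, -0.1, 0, 0, 0, 0, -0.1, 0, 0, 0, 0, -0.1, 0, 0, 0, 0, -0.1]}}

```text
time_s: 11.05
tcp_pos: [0.4494, 0.2481, 0.0842]
eef_rot: [180.0, 0.0, 19.6]
contact_force: [0.5, -0.4, -1.2]
gripper_width: 0.0477
```

Run:
```python
from h import *
from plant import cams,telemetry
st=telemetry.get_state();print(st["tcp_pos"],st["gripper_width"])
np.savez("op_s.npz",p=st["tcp_pos"],**cams.capture("scene"));np.savez("op_t.npz",p=st["tcp_pos"],**cams.capture("top"))
out=[]
for n in("cl_s","op_s"):
    d=np.load(n+".npz");k=Cam(d);p=d["p"];f=cv2.resize(k.f[:,:,::-1],None,fx=6,fy=6,interpolation=cv2.INTER_CUBIC)
    f=cv2.convertScaleAbs(f,alpha=1.3,beta=5)
    for z,col in((-.022,(0,0,255)),(.005,(0,255,0))): cv2.circle(f,tuple((6*k.px(p+[0,0,z])).astype(int).tolist()),4,col,-1)
    x,y=(k.px(p)-[33,40]).astype(int);print(x,y);out.append(f[y*6:(y+66)*6,x*6:(x+66)*6])
cv2.imwrite("pics/g7.png",np.hstack(out))
```

```text
[0.44935795 0.24813684 0.08417516] 0.04773248235155729
369 193
369 193
```

View pics/g7.png

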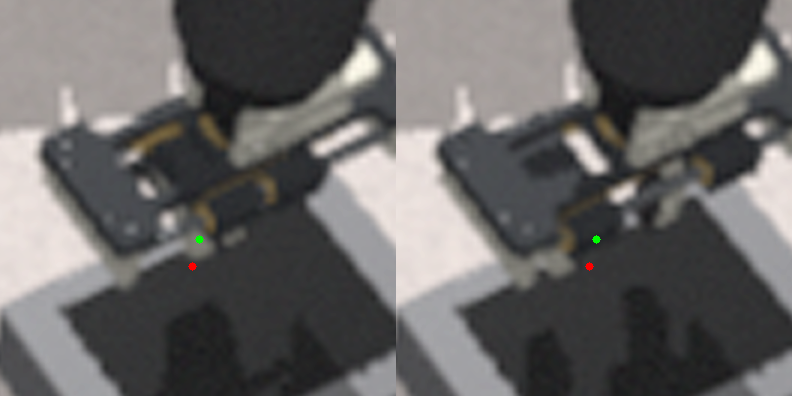

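Run:
```python
from h import *
s=Cam(np.load("scene0.npz"))
for q,p in(((405.3,233.3),(.449,.248,.0837)),((504.7,159.2),(.302,.6035,.218))):
    for dz in(.02,.0275,.032): print(dz,(s.at(q,p[2]-.022+dz)-np.array(p)+[0,0,.022]).round(4))
# top camera: where do open/closed frames differ
a=np.load("cl_t.npz")["frame"].astype(int);b=np.load("op_t.npz")["frame"].astype(int)
d=np.abs(a-b).max(2)>60;ys,xs=np.nonzero(d[180:320,150:300]);print(len(xs),xs.min()+150,xs.max()+150,ys.min()+180,ys.max()+180)
```

```text
0.02 [-0.0012  0.0112  0.02  ]
0.0275 [0.0034 0.0088 0.0275]
0.032 [0.0062 0.0073 0.032 ]
0.02 [-0.004   0.0076  0.02  ]
0.0275 [0.0021 0.0025 0.0275]
0.032 [ 0.0058 -0.0005  0.032 ]
191 150 277 184 305
```

The lid contact and the picture agree. The real fingertips sit about 27 mm higher than the readout says, and about (+3, +7) mm off in x and y. I'll correct for that and grasp the handle again.

Request:
{"op": "carry_out", "data": {"commands": [-0.35, -0.15, 0, 0, -1, -0.35, -0.15, 0, 0, -1, -0.35, -0.15, 0, 0, -1, -0.35, -0.15, 0, 0, -1, -0.35, -0.15, 0, 0, -1, 0, 0, 0, 0, -1]}}

```text
time_s: 11.75
tcp_pos: [0.378, 0.2172, 0.0842]
eef_rot: [-180.0, 0.0, 19.6]
contact_force: [-0.3, -0.0, 0.2]
gripper_width: 0.0862
```

Request:
{"op": "carry_out", "data": {"commands": [0, 0, -0.34, 0, -1, 0, 0, -0.34, 0, -1, 0, 0, -0.34, 0, -1, 0, 0, -0.34, 0, -1, 0, 0, 0, 0, -1]}}

```text
time_s: 12.25
tcp_pos: [0.3792, 0.2176, 0.0285]
eef_rot: [179.9, 0.1, 19.6]
contact_force: [-0.1, -0.2, 0.8]
gripper_width: 0.0877
```

Request:
{"op": "carry_out", "data": {"commands": [0, 0, 0, 0, 1, 0, 0, 0, 0, 1, 0, 0, 0, 0, 1, 0, 0, 0, 0, 1, 0, 0, 0, 0, 1, 0, 0, 0, 0, 1, 0, 0, 0, 0, 1, 0, 0, 0, 0, 1]}}

```text
time_s: 13.05
tcp_pos: [0.3787, 0.2215, 0.03]
eef_rot: [-179.7, -0.1, 19.6]
contact_force: [-18.9, 17.4, -0.1]
gripper_width: 0.0436
```

Request:
{"op": "carry_out", "data": {"commands": [-0.05, 0.1, 0, 0, 1, 0, 0, 0, 0, 1]}}

```text
time_s: 13.25
tcp_pos: [0.3782, 0.2219, 0.0301]
eef_rot: [179.9, -0.0, 19.7]
contact_force: [8.4, -5.1, -0.3]
gripper_width: 0.0437
```

Request:
{"op": "carry_out", "data": {"commands": [0.024, 0.008, 0.36, 0, 1, 0.05, 0.018, 0.357, 0, 1, 0.075, 0.027, 0.351, 0, 1, 0.1, 0.036, 0.344, 0, 1, 0.125, 0.045, 0.335, 0, 1, 0.149, 0.053, 0.324, 0, 1, 0.172, 0.061, 0.311, 0, 1, 0.194, 0.069, 0.296, 0, 1]}}

```text
time_s: 14.05
tcp_pos: [0.4119, 0.2337, 0.137]
eef_rot: [179.9, 0.2, 19.6]
contact_force: [-3.0, -0.6, -0.1]
gripper_width: 0.0433
```

Request:
{"op": "carry_out", "data": {"commands": [0.214, 0.076, 0.279, 0, 1, 0.234, 0.083, 0.261, 0, 1, 0.252, 0.09, 0.241, 0, 1, 0.269, 0.096, 0.22, 0, 1, 0.284, 0.101, 0.198, 0, 1, 0.297, 0.106, 0.174, 0, 1, 0.309, 0.11, 0.149, 0, 1, 0.319, 0.114, 0.124, 0, 1]}}

```text
time_s: 14.85
tcp_pos: [0.5, 0.2651, 0.2039]
eef_rot: [179.9, 0.0, 19.6]
contact_force: [-3.6, -3.0, 5.9]
gripper_width: 0.0438
```

Request:
{"op": "carry_out", "data": {"commands": [0.327, 0.116, 0.097, 0, 1, 0.333, 0.119, 0.071, 0, 1, 0.337, 0.12, 0.043, 0, 1, 0.339, 0.121, 0.016, 0, 1, 0.339, 0.121, -0.012, 0, 1, 0.337, 0.12, -0.039, 0, 1, 0.334, 0.119, -0.067, 0, 1, 0.328, 0.117, -0.094, 0, 1]}}

```text
time_s: 15.65
tcp_pos: [0.6088, 0.3039, 0.2052]
eef_rot: [180.0, -0.2, 19.6]
contact_force: [-0.2, -1.5, 6.1]
gripper_width: 0.0442
```

Request:
{"op": "carry_out", "data": {"commands": [0, 0, 0, 0, 1, 0, 0, 0, 0, 1]}}

```text
time_s: 15.85
tcp_pos: [0.6093, 0.3041, 0.2049]
eef_rot: [180.0, -0.2, 19.6]
contact_force: [3.7, -2.5, 4.6]
gripper_width: 0.0442
```

Request:
{"op": "carry_out", "data": {"commands": [0, 0, 0, 0, -1, 0, 0, 0, 0, -1, 0, 0, 0, 0, -1, 0, 0, 0, 0, -1, 0, 0, 0.5, 0, -1, 0, 0, 0.5, 0, -1, 0, 0, 0.5, 0, -1, 0, 0, 0.5, 0, -1]}}

```text
time_s: 16.65
tcp_pos: [0.6067, 0.304, 0.284]
eef_rot: [180.0, 0.0, 19.6]
contact_force: [0.1, 0.6, -0.1]
gripper_width: 0.0878
```

Run:
```python
from h import *
from plant import cams,telemetry
st=telemetry.get_state();print(st["tcp_pos"],st["gripper_width"],st["contact_force"])
f=np.hstack([cv2.resize(cams.capture(n)["frame"][y:y+150,x:x+200],(400,300),interpolation=cv2.INTER_CUBIC) for n,x,y in(("top",130,150),("scene",330,150))])
cv2.imwrite("pics/l1.png",f[:,:,::-1])
```

```text
[0.60674591 0.30399213 0.28395297] 0.08782068431866615 [ 0.12373303  0.60119193 -0.05641182]
```

View pics/l1.png

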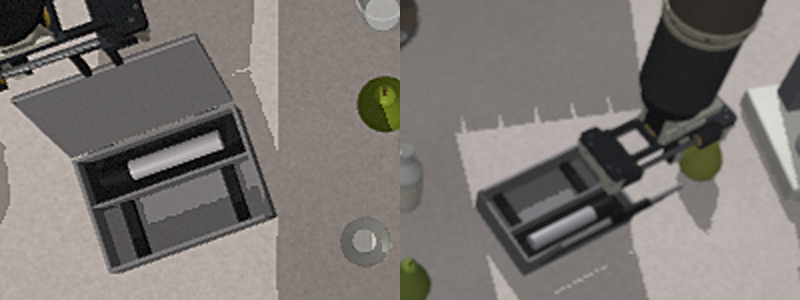

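Request:
{"op": "carry_out", "data": {"commands": [-0.12, -0.852, 0, -0.626, -0.14, -0.12, -0.852, 0, -0.626, -0.14, -0.12, -0.852, 0, -0.626, -0.14, -0.12, -0.852, 0, -0.626, -0.14, -0.12, -0.852, 0, -0.626, -0.14, -0.12, -0.852, 0, -0.626, -0.14, -0.12, -0.852, 0, -0.626, -0.14, -0.12, -0.852, 0, -0.626, -0.14]}}

```text
time_s: 17.55
tcp_pos: [0.5678, 0.0301, 0.2828]
eef_rot: [180.0, 0.0, -0.5]
contact_force: [-0.6, 0.3, -0.1]
gripper_width: 0.0504
```

Request:
{"op": "carry_out", "data": {"commands": [-0.12, -0.852, 0, -0.626, -0.14, -0.12, -0.852, 0, -0.626, -0.14, -0.12, -0.852, 0, -0.626, -0.14, -0.12, -0.852, 0, -0.626, -0.14, -0.12, -0.852, 0, -0.626, -0.14, -0.12, -0.852, 0, -0.626, -0.14, -0.12, -0.852, 0, -0.626, -0.14, -0.12, -0.852, 0, -0.626, -0.14]}}

```text
time_s: 18.35
tcp_pos: [0.5295, -0.2424, 0.2828]
eef_rot: [-180.0, 0.0, -20.5]
contact_force: [0.4, 0.2, -0.1]
gripper_width: 0.0504
```

Request:
{"op": "carry_out", "data": {"commands": [-0.12, -0.852, 0, -0.626, -0.14, -0.12, -0.852, 0, -0.626, -0.14, 0, 0, -0.35, 0, -0.14, 0, 0, -0.35, 0, -0.14, 0, 0, 0, 0, -0.14, 0, 0, 0, 0, -0.14]}}

```text
time_s: 18.95
tcp_pos: [0.5205, -0.3085, 0.2549]
eef_rot: [180.0, 0.1, -25.4]
contact_force: [0.1, -0.1, 1.0]
gripper_width: 0.0498
```

Run:
```python
from h import *
from plant import cams,telemetry
st=telemetry.get_state();p=st["tcp_pos"];print(p,st["eef_rot"],st["gripper_width"])
a=np.radians(-25.5);v=np.array([-np.sin(a),np.cos(a),0]);o=np.array([.004,.003,.0275])
out=[]
for n in("scene","top"):
    c=cams.capture(n);np.savez(f"r_{n}.npz",p=p,**c);k=Cam(c);f=cv2.resize(k.f[:,:,::-1],None,fx=6,fy=6,interpolation=cv2.INTER_CUBIC)
    for b in(-.025,.025): cv2.circle(f,tuple((6*k.px(p+o+[0,0,-.022]+b*v)).astype(int).tolist()),4,(0,0,255),-1)
    x,y=(k.px(p+o)-[33,33]).astype(int);print(x,y);out.append(f[y*6:(y+66)*6,x*6:(x+66)*6])
cv2.imwrite("pics/r1.png",np.hstack(out))
```

```text
[ 0.52053293 -0.30853654  0.25487785] [ 1.79979135e+02  6.84265249e-02 -2.53614871e+01] 0.04981790584968058
189 209
442 182
```

Request:
{"op": "carry_out", "data": {"commands": [-0.02, -0.02, -0.5, 0, -0.14, 0, 0, -0.5, 0, -0.14, 0, 0, -0.5, 0, -0.14, 0, 0, -0.5, 0, -0.14, 0, 0, -0.4, 0, -0.14, 0, 0, 0, 0, -0.14]}}

```text
time_s: 19.65
tcp_pos: [0.519, -0.3092, 0.1577]
eef_rot: [180.0, 0.2, -25.4]
contact_force: [0.3, -0.2, 0.2]
gripper_width: 0.0499
```

Request:
{"op": "carry_out", "data": {"commands": [0, 0, -0.2, 0, -0.14, 0, 0, -0.2, 0, -0.14, 0, 0, -0.2, 0, -0.14, 0, 0, -0.2, 0, -0.14, 0, 0, 0, 0, -0.14]}}

```text
time_s: 20.15
tcp_pos: [0.519, -0.31, 0.126]
eef_rot: [180.0, 0.1, -25.5]
contact_force: [-0.1, 0.5, -0.8]
gripper_width: 0.0501
```

Now down the last 8 mm, then close gently.

Request:
{"op": "carry_out", "data": {"commands": [0, 0, -0.1, 0, -0.14, 0, 0, -0.1, 0, -0.14, 0, 0, 0, 0, -0.14, 0, 0, 0, 0, 0.2, 0, 0, 0, 0, 1, 0, 0, 0, 0, 1, 0, 0, 0, 0, 1, 0, 0, 0, 0, 1], "grip_force": 10}}

```text
time_s: 20.95
tcp_pos: [0.5201, -0.31, 0.1194]
eef_rot: [-180.0, -0.0, -25.5]
contact_force: [2.1, 0.6, 0.3]
gripper_width: 0.0242
```

Request:
{"op": "carry_out", "data": {"commands": [0, 0, 0, 0, 1, 0, 0, 0, 0, 1]}}

```text
time_s: 21.15
tcp_pos: [0.5201, -0.31, 0.1194]
eef_rot: [-180.0, -0.0, -25.4]
contact_force: [1.7, 2.6, 0.7]
gripper_width: 0.024
```

Request:
{"op": "carry_out", "data": {"commands": [0, 0, 0, 0, 1, 0.07, -0.033, 0.135, 0, 1, 0.141, -0.067, 0.27, 0, 1, 0.141, -0.067, 0.27, 0, 1, 0.141, -0.067, 0.27, 0, 1, 0.141, -0.067, 0.27, 0, 1, 0.141, -0.067, 0.27, 0, 1, 0.141, -0.067, 0.27, 0, 1], "grip_force": 25}}

```text
time_s: 21.95
tcp_pos: [0.5569, -0.3282, 0.1908]
eef_rot: [180.0, -0.0, -25.4]
contact_force: [0.6, -0.2, -1.8]
gripper_width: 0.0237
```

Request:
{"op": "carry_out", "data": {"commands": [0.141, -0.067, 0.27, 0, 1, 0.141, -0.067, 0.27, 0, 1, 0, 0, 0.4, 0, 1, 0, 0, 0.4, 0, 1, 0, 0, 0.4, 0, 1, 0, 0, 0.4, 0, 1, 0, 0, 0.4, 0, 1, 0, 0, 0, 0, 1]}}

```text
time_s: 22.75
tcp_pos: [0.5687, -0.334, 0.2944]
eef_rot: [180.0, -0.3, -25.4]
contact_force: [-0.3, 0.2, -1.0]
gripper_width: 0.0239
```

Run:
```python
from h import *
from plant import cams,telemetry
st=telemetry.get_state();p=st["tcp_pos"];print(p,st["contact_force"],st["gripper_width"])
f=np.hstack([cv2.resize(cams.capture(n)["frame"][y:y+150,x:x+200],(400,300),interpolation=cv2.INTER_CUBIC) for n,x,y in(("top",360,140),("scene",150,200))])
cv2.imwrite("pics/p1.png",f[:,:,::-1])
# neighbours in top view vs start
t0=np.load("top0.npz")["frame"].astype(int);t=cams.capture("top")["frame"].astype(int)
for n,(x,y,w,h) in dict(probe=(412,202,26,30),knife=(466,228,26,30)).items():
    print(n,np.abs(t0-t)[y:y+h,x:x+w].max(2).mean().round(1))
```

```text
[ 0.56874658 -0.33396768  0.29435935] [-0.29024117  0.19124677 -1.04828655] 0.02385285196622948
probe 59.4
knife 54.2
```

Request:
{"op": "carry_out", "data": {"commands": [-0.167, 0.8386, 0, -0.625, 1, -0.167, 0.8386, 0, -0.625, 1, -0.167, 0.8386, 0, -0.625, 1, -0.167, 0.8386, 0, -0.625, 1, -0.167, 0.8386, 0, -0.625, 1, -0.167, 0.8386, 0, -0.625, 1, -0.167, 0.8386, 0, -0.625, 1, -0.167, 0.8386, 0, -0.625, 1]}}

```text
time_s: 23.7
tcp_pos: [0.5134, -0.0635, 0.2902]
eef_rot: [179.9, 0.0, -45.6]
contact_force: [0.6, -0.2, -0.7]
gripper_width: 0.0238
```

Request:
{"op": "carry_out", "data": {"commands": [-0.167, 0.8386, 0, -0.625, 1, -0.167, 0.8386, 0, -0.625, 1, -0.167, 0.8386, 0, -0.625, 1, -0.167, 0.8386, 0, -0.625, 1, -0.167, 0.8386, 0, -0.625, 1, -0.167, 0.8386, 0, -0.625, 1, -0.167, 0.8386, 0, -0.625, 1, -0.167, 0.8386, 0, -0.625, 1]}}

```text
time_s: 24.5
tcp_pos: [0.4599, 0.2047, 0.2903]
eef_rot: [179.9, -0.0, -65.5]
contact_force: [0.3, -0.2, -0.9]
gripper_width: 0.024
```

Request:
{"op": "carry_out", "data": {"commands": [-0.167, 0.8386, 0, -0.625, 1, -0.167, 0.8386, 0, -0.625, 1, 0, 0, -0.4, 0, 1, 0, 0, -0.4, 0, 1, 0, 0, -0.4, 0, 1, 0, 0, -0.4, 0, 1, 0, 0, 0, 0, 1, 0, 0, 0, 0, 1]}}

```text
time_s: 25.3
tcp_pos: [0.4474, 0.2705, 0.2269]
eef_rot: [179.9, -0.1, -70.4]
contact_force: [-0.1, -0.4, -1.5]
gripper_width: 0.0238
```

Run:
```python
from h import *
from plant import cams,telemetry
st=telemetry.get_state();p=st["tcp_pos"];print(p,st["eef_rot"],st["contact_force"],st["gripper_width"])
C=np.array([.489,.2625,0]);a=np.radians(19.6);u=np.array([np.cos(a),np.sin(a),0]);v=np.array([-np.sin(a),np.cos(a),0])
W=lambda x,y,z:C+x*u+y*v+[0,0,z]
g=p+[.004,.003,.0187];d=-v;tip=g-.132*(.5*d+[0,0,.866]);top=g+.043*(.5*d+[0,0,.866])
print("pred tip case",(tip-C)@u,(tip-C)@v,tip[2])
out=[]
for n in("scene","top"):
    c=cams.capture(n);np.savez(f"b_{n}.npz",**c);k=Cam(c);f=cv2.resize(k.f[:,:,::-1],None,fx=6,fy=6,interpolation=cv2.INTER_CUBIC)
    f=cv2.convertScaleAbs(f,alpha=1.3,beta=10)
    def m(P,col):cv2.circle(f,tuple((6*k.px(P)).astype(int).tolist()),4,col,-1)
    for P,col in((tip,(0,0,255)),(top,(0,255,0)),(g,(255,255,0))):m(P,col)
    for x,y in((-.075,.1075),(-.075,-.1075),(.075,.1075),(.075,-.1075)):m(W(x,y,.05),(255,0,255))
    for y in(.1025,-.1025):
        for x in(-.07,.008):m(W(x,y,.005),(0,255,255))
    x,y=(k.px(W(-.02,.0,.06))-[40,45]).astype(int);out.append(cv2.resize(f[y*6:(y+90)*6,x*6:(x+80)*6],(400,450)))
cv2.imwrite("pics/b1.png",np.hstack(out))
```

```text
[0.44740266 0.27047234 0.22685938] [ 1.79936726e+02 -6.16925005e-02 -7.04420242e+01] [-0.09769157 -0.35767816 -1.47694333] 0.02376062964389024
pred tip case -0.03173817128837855 0.08894865998555267 0.13124738263706148
```

View pics/b1.png

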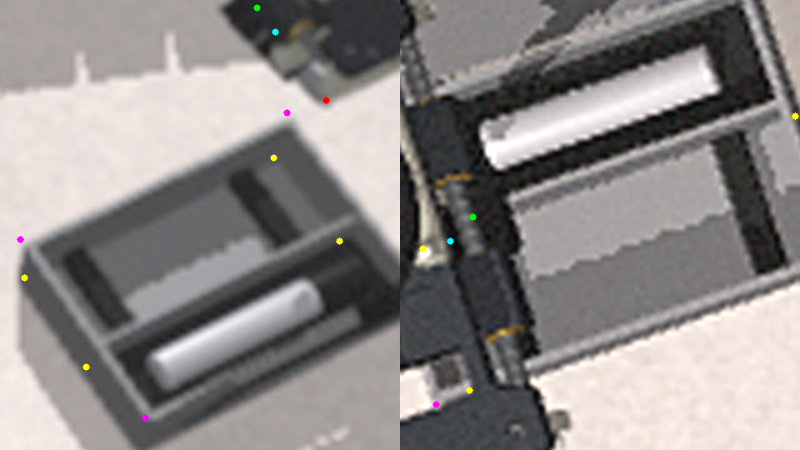

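Run:
```python
from h import *
C=np.array([.489,.2625,0]);a=np.radians(19.6);u=np.array([np.cos(a),np.sin(a),0]);v=np.array([-np.sin(a),np.cos(a),0])
W=lambda x,y,z:C+x*u+y*v+[0,0,z]
def chk(n,off,pts):
    k=Cam(np.load(f"b_{n}.npz"));x,y=(k.px(W(-.02,.0,.06))-[40,45]).astype(int)
    for nm,q,z in pts:
        P=k.at((x+(q[0]-off)/5,y+q[1]/5),z)-C;print(n,nm,(P@u).round(4),(P@v).round(4))
chk("top",400,[("div top centre (x=.010)",(510,192),.045),("div",(770,106),.045),("front rim outer (-.075)",(535,372),.05),("front rim",(795,272),.05)])
chk("scene",0,[("front +y corner (-.075,.1075)",(293,122),.05),("front -y corner (-.075,-.1075)",(22,244),.05),("rear -y corner(.075,-.1075)",(148,418),.05),("div +y end (.01,.1025)",(353,218),.045),("div -y end (.01,-.1025)",(103,342),.045)])
```

```text
top div top centre (x=.010) 0.0138 0.0408
top div 0.0106 -0.0964
top front rim outer (-.075) -0.0764 0.0563
top front rim -0.0731 -0.0817
scene front +y corner (-.075,.1075) -0.0671 0.1066
scene front -y corner (-.075,-.1075) -0.0718 -0.1082
scene rear -y corner(.075,-.1075) 0.0759 -0.1064
scene div +y end (.01,.1025) 0.0137 0.0993
scene div -y end (.01,-.1025) 0.0141 -0.0994
```

Request:
{"op": "carry_out", "data": {"commands": [0.06, 0.02, -0.45, 0, 1, 0, 0, -0.45, 0, 1, 0, 0, -0.45, 0, 1, 0, 0, -0.45, 0, 1, 0, 0, -0.45, 0, 1, 0, 0, -0.45, 0, 1, 0, 0, 0, 0, 1, 0, 0, 0, 0, 1], "grip_force": 15}}

```text
time_s: 26.2
tcp_pos: [0.4504, 0.2719, 0.12]
eef_rot: [-180.0, -0.0, -70.4]
contact_force: [0.6, 0.6, -0.7]
gripper_width: 0.024
```

Request:
{"op": "carry_out", "data": {"commands": [0, 0, -0.08, 0, 1, 0, 0, -0.08, 0, 1, 0, 0, -0.08, 0, 1, 0, 0, 0, 0, 1]}}

```text
time_s: 26.6
tcp_pos: [0.4497, 0.2715, 0.1093]
eef_rot: [180.0, -0.0, -70.4]
contact_force: [1.0, -0.1, -1.6]
gripper_width: 0.024
```

Run:
```python
import numpy as np
ph=np.radians(np.linspace(60,4,25));s=.132*np.cos(ph);z=.132*np.sin(ph)
for k in range(3):
    print([x for i in range(8*k,8*k+8) for x in(round((s[i+1]-s[i])*.3355/.04,3),round(-(s[i+1]-s[i])*.942/.04,3),round((z[i+1]-z[i])/.04,3),0,1)])
```

```text
[np.float64(0.039), np.float64(-0.108), np.float64(-0.07), 0, 1, np.float64(0.038), np.float64(-0.106), np.float64(-0.074), 0, 1, np.float64(0.037), np.float64(-0.103), np.float64(-0.079), 0, 1, np.float64(0.035), np.float64(-0.1), np.float64(-0.083), 0, 1, np.float64(0.034), np.float64(-0.096), np.float64(-0.087), 0, 1, np.float64(0.033), np.float64(-0.093), np.float64(-0.091), 0, 1, np.float64(0.032), np.float64(-0.089), np.float64(-0.095), 0, 1, np.float64(0.03), np.float64(-0.086), np.float64(-0.099), 0, 1]
[np.float64(0.029), np.float64(-0.082), np.float64(-0.103), 0, 1, np.float64(0.028), np.float64(-0.078), np.float64(-0.106), 0, 1, np.float64(0.026), np.float64(-0.074), np.float64(-0.109), 0, 1, np.float64(0.025), np.float64(-0.069), np.float64(-0.112), 0, 1, np.float64(0.023), np.float64(-0.065), np.float64(-0.115), 0, 1, np.float64(0.022), np.float64(-0.06), np.float64(-0.118), 0, 1, np.float64(0.02), np.float64(-0.056), np.float64(-0.121), 0, 1, np.float64(0.018), np.float64(-0.051), np.float64(-0.123), 0, 1]
[np.float64(0.017), np.float64(-0.046), np.float64(-0.125), 0, 1, np.float64(0.015), np.float64(-0.042), np.float64(-0.127), 0, 1, np.float64(0.013), np.float64(-0.037), np.float64(-0.129), 0, 1, np.float64(0.011), np.float64(-0.032), np.float64(-0.13), 0, 1, np.float64(0.01), np.float64(-0.027), np.float64(-0.131), 0, 1, np.float64(0.008), np.float64(-0.022), np.float64(-0.132), 0, 1, np.float64(0.006), np.float64(-0.017), np.float64(-0.133), 0, 1, np.float64(0.004), np.float64(-0.011), np.float64(-0.134), 0, 1]
```

Request:
{"op": "carry_out", "data": {"commands": [0, 0, -0.07, 0, 1, 0, 0, -0.07, 0, 1, 0, 0, 0, 0, 1]}}

```text
time_s: 26.9
tcp_pos: [0.4499, 0.2719, 0.1037]
eef_rot: [-180.0, 0.0, -70.4]
contact_force: [0.0, 0.8, -1.5]
gripper_width: 0.0238
```

Request:
{"op": "carry_out", "data": {"commands": [0, 0, -0.07, 0, 1, 0, 0, -0.07, 0, 1, 0, 0, 0, 0, 1]}}

```text
time_s: 27.2
tcp_pos: [0.4509, 0.271, 0.0995]
eef_rot: [-179.9, -0.1, -70.4]
contact_force: [0.7, -4.5, 9.2]
gripper_width: 0.0241
```

Request:
{"op": "carry_out", "data": {"commands": [0, 0, 0, 0, 1]}}

```text
time_s: 27.3
tcp_pos: [0.4509, 0.2711, 0.0995]
eef_rot: [-179.9, -0.1, -70.4]
contact_force: [1.2, -4.7, 8.1]
gripper_width: 0.0238
```

Request:
{"op": "carry_out", "data": {"commands": [0.039, -0.108, -0.07, 0, 1, 0.038, -0.106, -0.074, 0, 1, 0.037, -0.103, -0.079, 0, 1, 0.035, -0.1, -0.083, 0, 1, 0.034, -0.096, -0.087, 0, 1, 0.033, -0.093, -0.091, 0, 1, 0.032, -0.089, -0.095, 0, 1, 0.03, -0.086, -0.099, 0, 1]}}

```text
time_s: 28.1
tcp_pos: [0.4611, 0.2402, 0.0708]
eef_rot: [180.0, 0.0, -70.4]
contact_force: [0.3, 1.6, 0.1]
gripper_width: 0.0237
```

Request:
{"op": "carry_out", "data": {"commands": [0.029, -0.082, -0.103, 0, 1, 0.028, -0.078, -0.106, 0, 1, 0.026, -0.074, -0.109, 0, 1, 0.025, -0.069, -0.112, 0, 1, 0.023, -0.065, -0.115, 0, 1, 0.022, -0.06, -0.118, 0, 1, 0.02, -0.056, -0.121, 0, 1, 0.018, -0.051, -0.123, 0, 1]}}

```text
time_s: 28.9
tcp_pos: [0.4687, 0.2187, 0.0345]
eef_rot: [180.0, -0.0, -70.4]
contact_force: [0.1, 1.7, 0.3]
gripper_width: 0.0242
```

Request:
{"op": "carry_out", "data": {"commands": [0.017, -0.046, -0.125, 0, 1, 0.015, -0.042, -0.127, 0, 1, 0.013, -0.037, -0.129, 0, 1, 0, 0, 0, 0, 1]}}

```text
time_s: 29.3
tcp_pos: [0.4702, 0.2134, 0.0189]
eef_rot: [179.9, -0.0, -70.5]
contact_force: [-0.5, -0.3, -0.6]
gripper_width: 0.024
```

Request:
{"op": "carry_out", "data": {"commands": [0.01, -0.03, -0.07, 0, 1, 0.01, -0.03, -0.07, 0, 1, 0, 0, 0, 0, 1]}}

```text
time_s: 29.6
tcp_pos: [0.4712, 0.2114, 0.0138]
eef_rot: [180.0, -0.0, -70.5]
contact_force: [0.1, -0.5, -0.3]
gripper_width: 0.0239
```

Request:
{"op": "carry_out", "data": {"commands": [0, 0, -0.07, 0, 1, 0, 0, 0, 0, 1]}}

```text
time_s: 29.8
tcp_pos: [0.4714, 0.2115, 0.012]
eef_rot: [-180.0, -0.0, -70.4]
contact_force: [-2.1, -0.9, 7.8]
gripper_width: 0.0238
```

Request:
{"op": "carry_out", "data": {"commands": [0, 0, -0.05, 0, 1, 0, 0, 0, 0, 1]}}

```text
time_s: 30.0
tcp_pos: [0.4715, 0.2114, 0.0106]
eef_rot: [-180.0, -0.0, -70.4]
contact_force: [-3.6, -2.1, 14.7]
gripper_width: 0.0238
```

```bash
cat > look.py <<'E'
from h import *
from plant import cams,telemetry
C=np.array([.4909,.2632,0]);a=np.radians(19.6);u=np.array([np.cos(a),np.sin(a),0]);v=np.array([-np.sin(a),np.cos(a),0])
W=lambda x,y,z:C+x*u+y*v+[0,0,z]
def rect(n):
    "bay resampled at z=.03: rows=x -.07.. .008 (2mm), cols=y .104..-.104 (4 mm)"
    k=Cam(cams.capture(n));xs=np.arange(-.068,.009,.004);ys=np.arange(.100,-.101,-.004)
    M=np.array([[k.px(W(x,y,.03)) for y in ys] for x in xs],np.float32)
    return xs,ys,cv2.remap(k.f.max(2),M[...,0],M[...,1],cv2.INTER_LINEAR)
E
python3 - <<'E'
from look import *
for n in("scene","top"):
    xs,ys,g=rect(n);print(n,"cols y .100 -> -.100")
    for x,r in zip(xs,g): print(f"{x*1000:4.0f}",' '.join(f"{q//10:2d}" for q in r))
E
```

```text
scene cols y .100 -> -.100
 -68  5  5  5  5 10 16 18 18 15 12 12 12 11 11 10 10 10 10 10 10 12 12 12 12 12 12 12 10 10  9  7  4  4  5  6  6  8  7  6  5  5  5  5  5  5  5  5  5  6  6  6
 -64  5  5  5  5  8 15 18 18 16 12 12 12 12 12 12 12 12 12 12 12 12 12 12 12 12 12 11 10 10 10  7  3  3  3  5  6  8  9  7  6  5  4  3  3  3  3  4  5  6  6  6
 -60  5  5  6  6  7 11 14 16 16 13 11 11 11 11 11 11 11 11 11 11 11 11 11 11 11 11 11 10 10 10  6  3  3  3  5  6  7  9  8  7  6  5  2  2  2  2  3  5  6  7  6
 -56  5  5  6  6  7  8  9 10 10 10  9  9  9  9  9  9  9  9  9  9 10  9 10  9 10 10 10 10 10 10  7  3  3  3  4  4  4  7  8  8  8  5  3  2  2  2  3  6  7  7  6
 -52  5  5  6  7  7  7  7  6  5  5  5  6  8  9  9  9  9  9  9  9  9  9  9  9  9  9  9  9 10 10  7  4  3  3  3  3  3  4  4  6  7  5  2  2  2  2  3  6  7  7  6
 -48  5  5  6  7  7  8  7  7  4  3  3  3  7  8  9  9  9  9  9  9  9  9  9  9  9  9  9  9 10 10  7  4  3  3  3  3  3  2  2  4  7  4  2  2  2  2  3  6  7  7  6
 -44  5  6  9 11 11 11 12 11 10 10 10 10 10 11 10  9  9  9  9  9  9  9  9  9  9  9  9  9 10 10  6  3  3  3  3  3  3  2  2  5 
[... 4571 characters left out ...]
 4  4  3  4 11  9  3  2  2  3  2  2  6  5  2  2  3  9  9  9  9  9  9
  -4  3  3  6  6  4  4  4  4  4  4  4  4  4  4  4  3  4  7  7  6  5  4  4  4  3  3  4  3  4  3  4  3  6 11  4  2  2  2  2  2  3  3  2  2  3  9  9  9  8  9  9
   0  3  4  5  7  4  4  3  4  4  4  4  4  5  7  6  4  4  4  6  7  6  5  4  3  4  3  4  4  4  4  3  4  5 13  6  2  2  2  2  2  3  4  2  1  3  9  9  9  9  9  9
   4  3  3  4  4  3  4  4  4  4  4  4  4  3  6  6  4  4  4  3  6  7  6  5  4  3  4  3  4  4  4  3  4  3 11  9  3  2  2  2  2  4  3  2  2  2  7  7  7  6  7  9
   8  4  4  3  4  4  4  4  4  4  4  4  4  3  3  3  4  4  4  4  4  6  7  6  5  4  4  4  4  4  4  4  4  3  7 11  2  2  2  1  4  3  3  2  4  5  4  4  3  4  3  9
```

Request:
{"op": "carry_out", "data": {"commands": [0, 0, 0.03, 0, 1, 0, 0, 0, 0, 0.4, 0, 0, 0, 0, 0.36, 0, 0, 0, 0, 0.36, 0, 0, 0, 0, 0.36], "grip_force": 5}}

```text
time_s: 30.6
tcp_pos: [0.4712, 0.2115, 0.0103]
eef_rot: [180.0, -0.0, -70.4]
contact_force: [-0.4, 1.0, 0.1]
gripper_width: 0.0278
```

Released with no side force. Now lifting straight up slowly, then clear.

Request:
{"op": "carry_out", "data": {"commands": [0, 0, 0.15, 0, 0.36, 0, 0, 0.2, 0, 0.36, 0, 0, 0.25, 0, 0.36, 0, 0, 0.3, 0, 0.36, 0, 0, 0, 0, 0.36]}}

```text
time_s: 31.1
tcp_pos: [0.4724, 0.2126, 0.0488]
eef_rot: [-179.8, 0.1, -70.4]
contact_force: [-0.3, 0.8, -0.3]
gripper_width: 0.0283
```

Request:
{"op": "carry_out", "data": {"commands": [0, 0, 0.6, 0, 0.36, 0, 0, 0.8, 0, 0.36, 0, 0, 0.9, 0, 0.36, 0, 0, 0.9, 0, 0.36, 0, 0, 0.9, 0, 0.36, 0, 0, 0.8, 0, 0.36, 0, 0, 0, 0, 0.36]}}

```text
time_s: 31.8
tcp_pos: [0.4732, 0.2128, 0.2476]
eef_rot: [-179.5, 0.1, -70.4]
contact_force: [0.1, 0.0, -0.4]
gripper_width: 0.0279
```

Request:
{"op": "carry_out", "data": {"commands": [-0.3, -0.8, 0, 0, 0.36, -0.3, -0.8, 0, 0, 0.36, -0.3, -0.8, 0, 0, 0.36, -0.3, -0.8, 0, 0, 0.36, 0, -0.8, 0, 0, 0.36, 0, -0.8, 0, 0, 0.36, 0, 0, 0, 0, 0.36]}}

```text
time_s: 32.5
tcp_pos: [0.4223, 0.017, 0.2423]
eef_rot: [180.0, 0.0, -70.6]
contact_force: [-0.3, 0.5, 0.4]
gripper_width: 0.0285
```

Run:
```python
from look import *
st=telemetry.get_state();print(st["tcp_pos"],st["contact_force"],st["gripper_width"])
for n in("scene","top"):
    xs,ys,g=rect(n);print(n,"cols y .100 -> -.100")
    for x,r in zip(xs[::2],g[::2]): print(f"{x*1000:4.0f}",' '.join(f"{q//10:2d}" for q in r))
t0=np.load("top0.npz")["frame"].astype(int);t=cams.capture("top")["frame"].astype(int);d=np.abs(t0-t).max(2)
for n,(x,y,w,h) in dict(probe=(412,202,26,30),knife=(466,228,26,30),pearR=(308,188,28,28),beaker=(305,132,30,36),bottle=(300,257,26,28),pearL=(95,248,34,30),jar=(516,200,44,32)).items(): print(n,d[y:y+h,x:x+w].mean().round(1))
s0=np.load("scene0.npz")["frame"].astype(int);s=cams.capture("scene")["frame"].astype(int);d=np.abs(s0-s).max(2)
for n,(x,y,w,h) in dict(probe=(245,268,18,14),knife=(200,255,18,16)).items(): print("scene",n,d[y:y+h,x:x+w].mean().round(1))
```

```text
[0.42229801 0.01702369 0.24225291] [-0.27690699  0.53406134  0.37675771] 0.028507813284586958
scene cols y .100 -> -.100
 -68  5  5  5  5  5  5  5  5  5  5  4  5  5  5  5  5  5  5  5  5  5  5  5  5  5  5  5  5  5  5  5  5  5  5  5  5  5  5  5  5  5  5  5  5  5  5  5  5  7 10  8
 -60  5  5  5  6  6  6  6  5  3  2  2  2  2  5  6  6  6  6  6  6  6  6  6  6  6  6  6  6  6  6  6  6  6  6  6  6  6  6  6  6  6  5  3  2  2  2  3  5  7 10  8
 -52  5  5  6  6  7  7  7  6  4  2  2  2  2  4  6  7  7  7  7  7  7  6  5  5  5  5  5  5  5  5  5  5  5  4  4  5  5  5  5  7 11  7  3  3  3  2  3  6  8 10  8
 -44  5  6  9 11 11 11 11 11 10 10 10 11 10 11 12 12 12 12 12 12 12  9  4  3  4  3  3  3  3  4  3  3  3  3  3  3  3  3  4  7 13  8  3  3  3  2  3  6  8 10  8
 -36  5  7 12 15 15 15 15 14 14 14 14 14 14 14 13 13 13 13 13 13 12  8  4  3  3  3  3  3  3  3  3  3  3  3  3  3  3  3  3  5 10  6  3  3  3  2  2  6  8 10  8
 -28  5  5  6  8  8  8  8  8  8  7  7  7  7  8  8  8  8  8  8  8  8  6  3  2  2  2  2  2  2  2  2  2  2  2  2  2  2  1  1  3  5  5  3  2  2  1  3  5  8 10  8
 -20  5  5  5  6  7  7  7  6  3
[... 1614 characters left out ...]
  9  9  9  9  9  9  9  9  9  9 10  9  9  9  9  9  9  9  9 10  8 10  8 10  8 10  8 10  4  3  2  2  5 10  9  9  9  7  7
 -12  5  9  9  9  9  9  7  3  3  3  2  7  9  9  9  9  9  9  9  9  9  9  9  9  9  9  9  9  9  9  9  9  9  9  9  9  9  9  9 10  4  2  2  2  4  9  9  9  9  9 13
  -4  6  9  9  9  9  9  7  3  3  3  1  7  9 10 13 13 13 13 13 13 13 13 13 13 13 12 12 10  9  9  9  9  9  9  9  9  9  9  9  9  5  2  3  2  4  9  9  9  9 10 13
   4  5  7  7  7  7  6  7  2  3  2  1  7  7 11 10 11 10 10 11 10 11 11 11 11  9 11  9 11  8  7  9  7  9  8  9  7  8  8  9  8  5  3  3  3  2  8  7  7  7  9 13
probe 14.7
knife 15.1
pearR 21.3
beaker 28.1
bottle 55.7
pearL 18.7
jar 17.5
scene probe 2.0
scene knife 2.0
```

Request:
{"op": "carry_out", "data": {"commands": [0.2, -0.7, 0.3, 0, 0.36, 0.2, -0.7, 0.3, 0, 0.36, 0, -0.7, 0, 0, 0.36, 0, -0.7, 0, 0, 0.36, 0, -0.7, 0, 0, 0.36, 0, 0, 0, 0, 0.36]}}

```text
time_s: 33.3
tcp_pos: [0.4394, -0.1216, 0.2661]
eef_rot: [179.9, -0.0, -70.5]
contact_force: [1.5, 0.2, -0.8]
gripper_width: 0.028
```

Run:
```python
from look import *
B=dict(top=dict(probe=(414,204,22,26),knife=(468,230,22,26),pearR=(308,188,28,28),beaker=(305,132,30,36),bottle=(300,257,26,28),pearL=(93,248,36,30),jar=(516,200,44,32)),
 scene=dict(probe=(245,268,18,14),knife=(200,255,18,16),pearR=(320,275,28,28),beaker=(330,310,28,32),bottle=(322,220,22,38),pearL=(468,212,26,30),jar=(144,288,28,32)))
for n in B:
    f0=np.load(n+"0.npz")["frame"];k=Cam(cams.capture(n))
    for o,(x,y,w,h) in B[n].items():
        r=cv2.matchTemplate(k.f[y-8:y+h+8,x-8:x+w+8],f0[y:y+h,x:x+w],cv2.TM_CCOEFF_NORMED);_,m,_,l=cv2.minMaxLoc(r);print(n,o,round(m,2),l[0]-8,l[1]-8)
    if n=="top":
        for th in(1.9,1.75,1.6):
            q=[W(.075-.152*np.cos(th),y,.05+.152*np.sin(th)) for y in(.1085,-.1085)];print("lid front edge pred",th,[k.px(p).round(1) for p in q])
        m=cv2.inRange(k.f,(60,)*3,(125,)*3);P=k.px(W(.12,0,.15)).astype(int);print(P,[k.f[int(P[1])+d,int(P[0])].tolist() for d in range(-20,21,4)])
```

```text
top probe 0.23 -8 -1
top knife 0.63 0 0
top pearR 0.92 0 0
top beaker 0.71 0 0
top bottle 0.18 -6 3
top pearL 0.97 0 0
top jar 1.0 0 0
lid front edge pred 1.9 [array([135.9, 201.3]), array([229.1, 168.3])]
lid front edge pred 1.75 [array([137.8, 210.2]), array([231.8, 176.9])]
lid front edge pred 1.6 [array([140.6, 219.8]), array([234.9, 186.3])]
[189 190] [[148, 139, 132], [162, 153, 146], [0, 1, 0], [21, 16, 17], [115, 110, 113], [111, 111, 109], [115, 111, 112], [114, 111, 112], [112, 106, 108], [114, 111, 111], [109, 110, 109]]
scene probe 1.0 0 0
scene knife 1.0 0 0
scene pearR 0.93 0 0
scene beaker 0.62 0 0
scene bottle 1.0 0 0
scene pearL 0.99 0 0
scene jar 1.0 0 0
```

```bash
python3 -c "
from plant import r
print(r.close_job())"
```

```text
the job is handed in; nothing more can be done
None
```

The job is handed in at about 33 s of robot time. The lid is open on its stop and the corer lies flat across both ribs in the front bay. It was let go only after it was down, and no verdict came back.

**The offset:** The first two attempts at the lid handle closed on nothing. Touching the lid and checking the pictures showed the fingertips about 27 mm higher than the readout, and a few mm off sideways. With that corrected, the handle gripped at 44 mm and the corer at 24 mm. The touch test on the lid peaked at about 35 N at the wrist, before the lid was opened.

**Last checks:**
- **Corer:** both cameras put the shaft at case x about -36 mm and y about +95 to +16 mm, at a height of about 30 mm. The handle runs to about y -80 mm. The corer was not measured at the tip alone, because the gripper hid it in the top view.
- **Lid:** its front edge in the top view matches about 1.9 rad.
- **Other objects:** all seven best match their start position in the scene view, with no shift. Most of those matches are strong, but the beaker's is weak (0.62), probably from changed shadows.
- **Checks that failed:** the probe and bottle could not be confirmed in the top view because the arm hid them. There the beaker (0.71) and knife (0.63) matched with no shift, but only moderately.

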